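Bring an inspection microscope up to its working distance

ROBOT

A 6-joint arm with a two-finger parallel gripper is mounted at the origin on a cart in front of the work surface, level with it; the furniture and walls round the work are solid. World frame = base frame: x ahead of the robot, y to its left, z up, the work surface at z = 0. Lengths are in m, angles in rad, forces in N, time in s.
With the tool pointing down it reaches from about 0.25 to 0.725 m from the base axis. Payload 9.7 kg.
Tool frame: the origin (TCP) lies at the centre of the arm's flange, where the gripper is bolted on; the fingertips stand 173 mm ahead of it and the grasp point (between the pads) lies arm.tcp_to_grasp ahead of it (arm.tcp_to_grasp is the distance from the TCP to the grasp point, in m); z points along the fingers, y is the line along which they close (so a half turn about z gives the same grasp; the last joint's range is limited). The gripper opens to 85 mm and grips with 20 to 120 N. Pads are 22 mm wide; open, the fingers measure 114 mm over their backs; the gripper's body (76 mm by 85 mm) begins 54 mm behind the grasp point. The pads swing forward as they close: fully open they stand 13 mm farther back than shut.
Start: joints at [1.333, 0.087, 0.176, 1.66, 0, 1.571], TCP at [0.13, 0.535, 0.405] pointing down, gripper open.
Joint ranges: [-3.13, 3.13], [-0.85, 1.81], [-1.15, 1.24], [-2.2, 2.28], [-1.44, 1.52], [-3.14, 3.14]. Speed limits (rad/s): [2.22, 2.22, 2.57, 3.14, 3.14, 3.14].

INTERFACE

Orientations are given as a unit quaternion [x, y, z, w].
In Python, from plant import arm gives the robot as it stands.
- The arm moves only by the shell command python3 -m inch 'ROWS' [FORCE]. ROWS is JSON, a list that holds one entry, the list of rows, each a list of 7 numbers: the shift along the tool's x, y, z in m, then the turn, a rotation vector about the tool's x, y, z in rad, then the finger opening in m, from 0 to 0.0854. In form: [[[tx, ty, tz, ax, ay, az, claw], ...]]. A call has 1 to 8 rows; each row shifts and turns the commanded pose from where the row before left it, along the tool's axes as they then stand; what a row does not reach is not made up. A row lasts 1/10 s, in which the tool goes at most 50 mm and 8.59 degrees, less where a joint would pass 70% of its speed; a pose out of reach is approached as far as the arm can. A call with a gripper value outside its range is refused whole. The fingers move at their own pace and stop on an object; FORCE is the grip in N (left out, the last holds). Time passes only in rows, so rows that do not move let the fingers close. It gives the time, the measured TCP pose, the force, the opening and the grip force at its end, in the units of the state.
- arm.state(): the state, without advancing time (a new reading comes with each control period).
- arm.read_camera(name): name is "side" or "top"; returns the picture (384x512x3 uint8, red, green, blue); there is no depth.
- arm.calibration(name): a dict with "fovy" (degrees; the focal length in pixels is half the picture's height over the tangent of half this angle, whatever the lens; pixels are square), "cx", "cy" (the principal point, pixels), "cam_to_world" (4x4, takes a point from camera to world coordinates). Camera axes: x right, y down, z forward; pixel columns grow to the right and rows downward; lengths in m; the calibration is good to about 2 mm. A picture is of the moment at which its call begins. calibration takes no time and is no camera call.
- arm.sign_off(): hands the job in; it is judged then, once.
The state is a dict: "t": time; "joints": joint angles; "joint_vel": joint speeds; "joint_torque": joint torques, N m; "position": TCP position; "ee_rot": TCP orientation; "ft_force": force on the tool from outside, world axes, zero at the start; "moment": the same for the moment, N m; "finger_gap": opening from 0.0 (shut) to 1.0 (fully open); "grip_force": force on a finger pad.
Only numpy, scipy, OpenCV 4.12 (cv2) and the standard library are available. Lean on these libraries where they do the work, as an engineer would, in place of code of your own. Each camera call takes 0.05 s, during which the arm holds its last target. There are 200 camera calls.

TASK

The microscope on the bench stands drawn back from its glass slide. With a fingertip, roll the knurled wheel until the lens has come forward and its pointer stands on the long gauge line of the scale, without overrunning the line towards the glass; then press the clamp lever down as far as it goes, so that the setting stays. Touch only the wheel and the lever and pinch neither: do not push the lens carriage or the slide holder directly, and leave the loose things around it where they are.

Things in the scene. Friction and masses are not known exactly. Their poses are not given: they have to be found in the camera images.
- stand: Horizontal microscope screwed to the bench: steel base plate 145 x 350 x 12 mm, black slideway block (top 51 mm high), lens tube along y above it (axis 90 mm, highest part 121 mm above the bench). Origin on the bench under the plate, 90 mm behind its front edge; x away from the operator, y along the tube towards the glass slide (left), z up. Fixed, but placed and turned differently each time.
- focus_wheel: Upright knurled steel wheel, 52 mm in diameter, 18 mm thick, its mid-plane 42 mm in front of the lens tube's clamps. Origin at its centre, 40 mm above the bench (free rim top at 66 mm); x axis: its level axle, along the stand's x; turns with the wheel. Rigid when pressed; turns either way (3 N at the rim) and stays put. A fingertip resting on it with 5 to 15 N turns it by friction, by strokes.
- lens_carriage: Moving part: bright slide, lens tube (41 mm in diameter), camera, pointer. Driven by the wheel through rack and pinion, 6 mm per radian of wheel, the way the rim's top goes: rubbing the top towards the stand's +y brings the lens to the glass. Origin: the stand's when fully withdrawn, then up to 44 mm along the stand's y (28 mm at the gauge line). Move it only by the wheel.
- slide_holder: Black holder with an upright glass slide 74 x 28 mm and a flat white back light behind it, at the left end of the stand (the glass stands 115 mm along the stand's y, 72 to 100 mm above the bench). Fixed to the stand, its origin and axes are the stand's. Not to be touched.
- pointer (a point): Tip of the 2 mm wide dark steel pointer fixed to the lens carriage, just over the scale, about 51 mm above the bench. At the start it stands 10 to 25 mm short of (on the stand's -y side of) the gauge line.
- gauge_mark (a point): Middle of the long black gauge line (2.4 x 22 mm, across the whole ledge; the other ticks are short and 8 mm apart) on the bright scale ledge at the front of the block, left of the wheel, 50 mm above the bench. Fixed; axes as the stand's. With the pointer at y = 0 of this frame the lens is at its working distance, 20 mm from the glass.
- clamp_lever: Steel lever 58 mm long with a black ball end, on the front of the block, right of the wheel. Origin on its pivot (axis along the stand's x), 34 mm above the bench. It starts pointing up to the right (stand's -y) at about 40 degrees, unclamped; pressed down it swings about 0.75 rad to a stop just below level, clamped. Stays where it is left; needs 2 to 3 N at the ball.
- lever_ball (a point): Centre of the black ball (16 mm in diameter) at the end of the clamp lever: at the start 66 to 72 mm above the bench and 44 to 48 mm to the right (-y of the stand) of the pivot; fully down 31 mm above the bench and 58 mm to the right of the pivot. Press on its top; it moves outwards as it goes down.
- slide_box: Loose blue slide box 33 x 86 x 31 mm in front of the stand; origin under its middle. Leave alone.
- forceps: Loose steel forceps 130 mm long, lying in front of the stand. Leave alone.
- petri_dish: Loose closed Petri dish, 90 mm in diameter, 15 mm high, in front of the stand at the right. Leave alone.
- beaker: Loose small glass beaker, 49 mm in diameter, 59 mm high, right of the stand. Leave alone.
- rubber_bung: Loose rubber bung, 35 mm in diameter, 28 mm high, at the right beside the mixer. Leave alone.

How it is judged:
On the way, in this order (a step that is already met when the one before it is completed fails the run):
1. the pointer is brought to the gauge line with the wheel while the clamp lever is still up (y of pointer in the frame of gauge_mark between -0.002 and 0.002 m and z of lever_ball in the frame of stand above 0.058 m), for 0.3 s.
2. the clamp lever is pressed down with the pointer on the line (y of pointer in the frame of gauge_mark between -0.002 and 0.002 m and z of lever_ball in the frame of stand below 0.038 m), for 0.2 s.
At the end, for the whole second after the job is handed in: the pointer stands within 2 mm of the middle of the gauge line, the clamp lever is down (its ball's centre under 38 mm above the bench; 31 mm at the stop) and the lens carriage is at rest (all of step 2 and linear speed of lens_carriage below 0.003 m/s); the robot touches nothing.
It fails at once if the lens is run more than 6 mm past the gauge line towards the glass (y of pointer in the frame of gauge_mark above 0.006 m).
It fails at once if the lens carriage or the slide holder is pushed directly (over 3 N) (contact force between any of the fingers, the arm and lens_carriage above 3 N or contact force between any of the fingers, the arm and slide_holder above 3 N).
It fails at once if a loose thing is shifted by over 15 mm or lifted (distance of any of slide_box, forceps, petri_dish, beaker, rubber_bung from where it was at the start of the episode above 0.015 m).
It fails at once if the wheel or the lever's ball is grasped between the fingers instead of being touched ((distance between the grasp point and focus_wheel below 0.03 m and contact force between the fingers and focus_wheel above 3 N) or (distance between the grasp point and lever_ball below 0.012 m and contact force between the fingers and clamp_lever above 3 N)).
It also fails if it takes over 64 s, if anything falls off the work surface, if the arm or the gripper's body presses on something with over 40 N, if the wrist force passes 120 N, or if a joint passes its speed limit or range.

## Working session

There is one attempt and no reset: what is moved stays moved. The work goes in short steps, Python scripts to look and compute and a shell command to move; the robot and the scene stay as the last step left them, time stands still between calls to the robot, and variables do not carry over. Pictures are saved under pics/ and viewed, at most 10 in all, crops included, and the job is handed in when it is done.

```bash
mkdir -p pics; ls; python3 - <<'E'
from plant import arm
import cv2,numpy as np
np.set_printoptions(precision=4,suppress=True)
for n in("side","top"):
    c=arm.calibration(n);print(n,c["fovy"],c["cx"],c["cy"]);print(np.array(c["cam_to_world"]))
    im=arm.read_camera(n);cv2.imwrite(f"pics/{n}0.png",im[:,:,::-1])
s=arm.state();print(s);print(arm.tcp_to_grasp)
E
```

```text
pics
side 49.901501839313525 257.52469924719986 189.66091875946827
[[-0.9599 -0.1377  0.244   0.2485]
 [-0.2794  0.5355 -0.797   0.732 ]
 [-0.0209 -0.8332 -0.5525  0.6269]
 [ 0.      0.      0.      1.    ]]
top 52.02715103126701 255.41475220815755 187.03867317412107
[[-0.0187 -0.9815  0.1906  0.3308]
 [-0.9998  0.0191  0.0007 -0.0731]
 [-0.0043 -0.1906 -0.9817  1.042 ]
 [ 0.      0.      0.      1.    ]]
{'t': 0.1, 'joints': array([ 1.333 ,  0.0874,  0.1752,  1.6598, -0.    ,  1.5708]), 'joint_vel': array([ 0.0012, -0.002 ,  0.0029,  0.0026, -0.0001, -0.0001]), 'joint_torque': array([  0.0001, -52.1562,  46.5653,   0.0159,   0.    ,   0.    ]), 'position': array([0.1296, 0.5345, 0.4041]), 'ee_rot': array([ 0.1186,  0.9929, -0.0006, -0.0001]), 'ft_force': array([-1.4448,  0.7144, -0.4658]), 'moment': array([-0.0198,  0.0158,  0.0278]), 'grip_force': 0.0, 'finger_gap': 0.9993459642025179}
0.1547
```

View pics/top0.png

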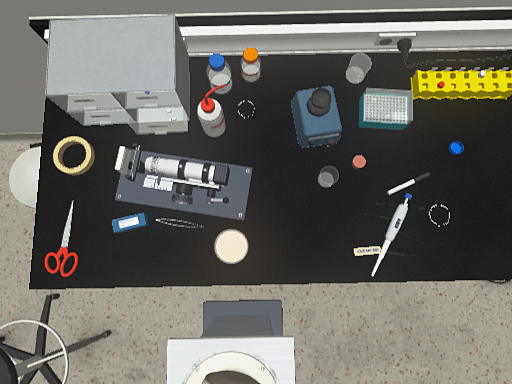

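View pics/side0.png

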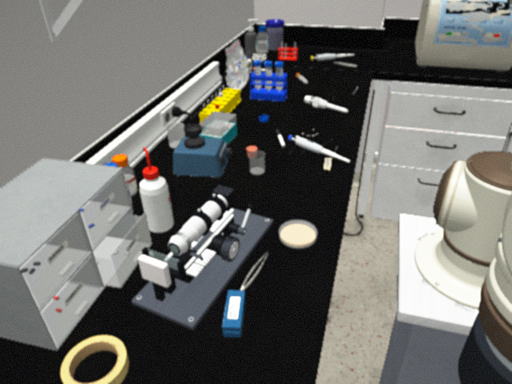

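The top view shows the stand: plate corners near (127,146), (254,162), (242,219), (116,200), wheel near (183,192) and lever ball near (225,200). The side view shows the wheel at (231,246) and the scale near (200,262). I'll enlarge both.

```bash
python3 - <<'E'
import cv2
t=cv2.imread("pics/top0.png")[140:225,110:260];s=cv2.imread("pics/side0.png")[180:325,130:290]
cv2.imwrite("pics/tc.png",cv2.resize(t,None,fx=5,fy=5,interpolation=2));cv2.imwrite("pics/sc.png",cv2.resize(s,None,fx=4,fy=4,interpolation=2))
E
```

```text
(no output)
```

View pics/tc.png

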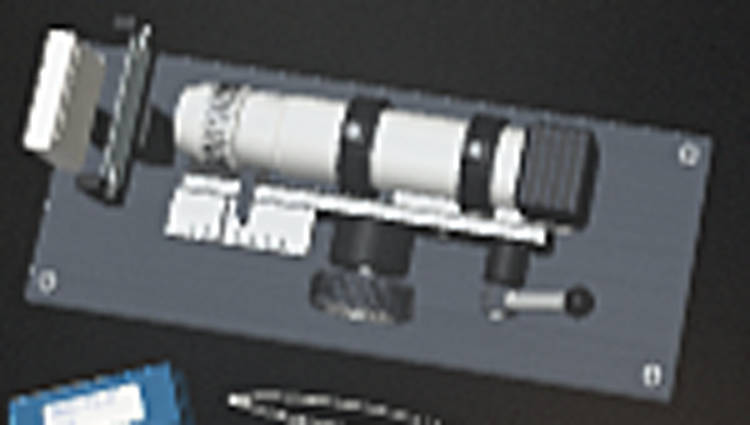

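View pics/sc.png

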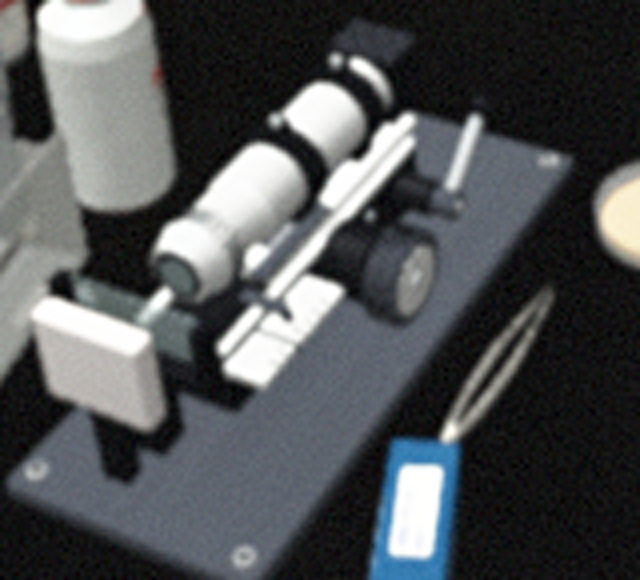

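```bash
cat > h.py <<'E'
import numpy as np,cv2
from plant import arm
np.set_printoptions(precision=4,suppress=True)
def K(n):
    c=arm.calibration(n);T=np.array(c["cam_to_world"]);f=192/np.tan(np.radians(c["fovy"]/2));return f,c["cx"],c["cy"],T
def cast(n,p,z):
    f,cx,cy,T=K(n);d=T[:3,:3]@np.array([(p[0]-cx)/f,(p[1]-cy)/f,1]);o=T[:3,3];return o+d*(z-o[2])/d[2]
def proj(n,P):
    f,cx,cy,T=K(n);q=T[:3,:3].T@(np.asarray(P)-T[:3,3]);return np.array([f*q[0]/q[2]+cx,f*q[1]/q[2]+cy])
def avg(n,k=6): return np.mean([arm.read_camera(n).astype(float) for _ in range(k)],0)
def stand(): d=np.load("stand.npy");return d[:3],d[3]   # origin, yaw
def s2w(p):
    o,a=stand();c,s=np.cos(a),np.sin(a);return o+np.array([c*p[0]-s*p[1],s*p[0]+c*p[1],p[2]])
def w2s(P):
    o,a=stand();c,s=np.cos(a),np.sin(a);d=np.asarray(P)-o;return np.array([c*d[0]+s*d[1],-s*d[0]+c*d[1],d[2]])
def rect(im,n,x0,x1,y0,y1,z,pm):  # rectify stand plane z; image cols: -y (left = +y), rows: -x ; pm px per m
    src=[proj(n,s2w([x,y,z])) for x,y in((x1,y1),(x1,y0),(x0,y0),(x0,y1))]
    w,h=(y1-y0)*pm,(x1-x0)*pm
    H=cv2.getPerspectiveTransform(np.float32(src),np.float32([(0,0),(w,0),(w,h),(0,h)]))
    return cv2.warpPerspective(im.astype(np.float32),H,(int(round(w)),int(round(h))),flags=cv2.INTER_CUBIC)
E
python3 - <<'E'
from h import *
c=lambda x,y:(110+(x+.5)/5-.5,140+(y+.5)/5-.5)
TR,BR,BL=[cast("top",c(*p),.012) for p in((712,133),(668,400),(25,298))]
print(TR,BR,BL,np.linalg.norm(TR-BR),np.linalg.norm(BR-BL))
d=BL-BR;a=np.arctan2(-d[0],d[1]);m=(TR+BL)/2   # plate middle: stand x=-.0175,y=0
o=m-np.array([np.cos(a),np.sin(a),0])*(-.0175);o[2]=0
np.save("stand.npy",np.r_[o,a]);print(o,a)
# side check with corners
e=lambda x,y:(130+(x+.5)/4-.5,180+(y+.5)/4-.5)
for nm,p in(("BL",(258,580)),("BR",(574,158)),("TL",(8,487))):print(nm,w2s(cast("side",e(*p),.012)))
w=[w2s(cast("top",c(*p),z)) for p,z in(((362,292),.066),((580,300),.069),((495,300),.034),((230,220),.05),((165,235),.05),((305,255),.05))];print(np.array(w))
im=avg("side");np.save("side0.npy",im);it=avg("top");np.save("top0.npy",it)
r=np.vstack([rect(im,"side",-.06,0,-.02,.12,.05,5000),rect(it,"top",-.06,0,-.02,.12,.05,5000)])
cv2.imwrite("pics/rect0.png",np.clip(r[:,:,::-1],0,255))
E
```

```text
[ 0.5882 -0.0643  0.012 ] [ 0.4444 -0.0387  0.012 ] [0.5052 0.302  0.012 ] 0.1460566290519292 0.34613526070277517
[0.5639 0.1158 0.    ] -0.17666183361359206
BL [-0.0875  0.1703  0.012 ]
BR [-0.0877 -0.1739  0.012 ]
TL [0.0525 0.1765 0.012 ]
[[-0.0665 -0.015   0.066 ]
 [-0.0537 -0.1244  0.069 ]
 [-0.0555 -0.0771  0.034 ]
 [-0.0381  0.0629  0.05  ]
 [-0.0511  0.0944  0.05  ]
 [-0.05    0.0211  0.05  ]][ WARN:0@8.667] global loadsave.cpp:1063 imwrite_ Unsupported depth image for selected encoder is fallbacked to CV_8U.
```

View pics/rect0.png

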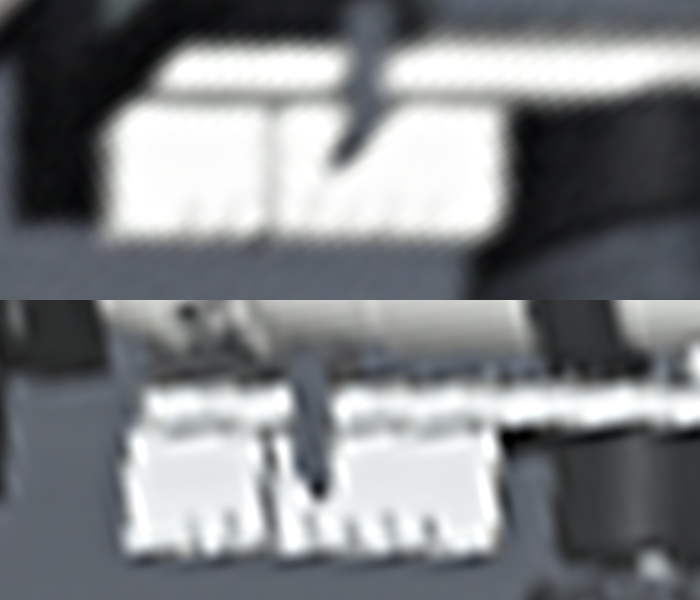

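The rectified pictures show the long line at column 270 (stand y about 0.066). The pointer tip is right of it, at (335,165) in the side half and (318,498) in the top half, so about 10–12 mm to go. Next: wheel and ball positions from both views, and the move to get there.

```bash
cat >> h.py <<'E'
def tool(target_stand,tipz):  # tool-frame shift to put tips at stand xy, height tipz; and turn about tool z
    from scipy.spatial.transform import Rotation as R
    s=arm.state();M=R.from_quat(s["ee_rot"]).as_matrix()
    P=s2w([*target_stand,0]);P[2]=tipz+.173
    y=M[:,1];turn=-(stand()[1]-np.arctan2(-y[0],y[1]))
    return M.T@(P-s["position"]),turn,M[:,2],P
E
python3 - <<'E'
from h import *
def ray(n,p):
    f,cx,cy,T=K(n);d=T[:3,:3]@np.array([(p[0]-cx)/f,(p[1]-cy)/f,1]);return T[:3,3],d/np.linalg.norm(d)
def tri(a,b):
    (o,d),(q,e)=ray("top",a),ray("side",b);s=np.linalg.lstsq(np.c_[d,-e],q-o,rcond=None)[0]
    A,B=o+s[0]*d,q+s[1]*e;return w2s((A+B)/2),np.linalg.norm(A-B)
c=lambda x,y:(110+(x+.5)/5-.5,140+(y+.5)/5-.5)
e=lambda x,y:(130+(x+.5)/4-.5,180+(y+.5)/4-.5)
print("ball",tri(c(580,300),e(479,106)))
print("pivot",tri(c(495,300),e(452,203)))
print("wheel face via side",w2s(cast("side",e(416,277),.04)))
print("wheel top via side",w2s(cast("side",e(405,232),.066)))
for t,z in(((-.0665,-.015),.2),((-.0665,-.015),.1),((-.0555,-.124),.1)):print(tool(t,z))
E
```

```text
ball (array([-0.0526, -0.1241,  0.0727]), np.float64(0.0036399153384332533))
pivot (array([-0.0561, -0.0776,  0.0373]), np.float64(0.0001409359649725375))
wheel face via side [-0.0696 -0.0121  0.04  ]
wheel top via side [-0.0627 -0.0155  0.066 ]
(array([-0.4553, -0.3236,  0.0317]), np.float64(-0.06118337827111606), array([ 0.,  0., -1.]), array([0.4958, 0.1127, 0.373 ]))
(array([-0.4553, -0.3236,  0.1317]), np.float64(-0.06118337827111606), array([ 0.,  0., -1.]), array([0.4958, 0.1127, 0.273 ]))
(array([-0.473 , -0.4317,  0.1317]), np.float64(-0.06118337827111606), array([ 0.,  0., -1.]), array([0.4875, 0.0035, 0.273 ]))
```

```bash
python3 -m inch '[[[-0.035,-0.026,0,0,0,0,0],[-0.035,-0.026,0,0,0,0,0],[-0.035,-0.026,0,0,0,0,0],[-0.035,-0.026,0,0,0,0,0],[-0.035,-0.026,0,0,0,0,0],[-0.035,-0.026,0,0,0,0,0],[-0.035,-0.026,0,0,0,0,0],[-0.035,-0.026,0,0,0,0,0]]]'
python3 -m inch '[[[-0.035,-0.025,0,0,0,0,0],[-0.035,-0.025,0,0,0,0,0],[-0.035,-0.025,0.02,0,0,0,0],[-0.035,-0.025,0.03,0,0,0,0],[-0.035,-0.025,0.03,0,0,-0.061,0],[0,0,0.03,0,0,0,0],[0,0,0,0,0,0,0]]]'
python3 - <<'E'
from h import *
s=arm.state();print(s["t"],s["ft_force"],w2s(s["position"]),tool((-.064,-.024),.08))
r=np.hstack([avg(n,1)[a:a+190,b:b+260] for n,a,b in(("top",90,80),("side",140,110))])
cv2.imwrite("pics/a1.png",cv2.resize(r[:,:,::-1].astype(np.uint8),(780,285)))
E
```

```text
t: 1.5
position: [0.3534, 0.2648, 0.4049]
ee_rot: [0.119, 0.993, 0.0, 0.0]
ft_force: [0.3, 0.6, 0.8]
finger_gap: 0.001
grip_force: 0.0
t: 2.2
position: [0.4902, 0.1056, 0.2935]
ee_rot: [0.089, 0.996, -0.001, -0.003]
ft_force: [-1.0, -0.0, 0.7]
finger_gap: 0.001
grip_force: 0.0
2.2 [-1.028  -0.0267  0.6984] [-0.0708 -0.023   0.2935] (array([-0.0071, -0.0008,  0.0405]), np.float64(-0.0024193112052151022), array([-0.0065, -0.0013, -1.    ]), array([0.4967, 0.1034, 0.253 ]))
```

View pics/a1.png

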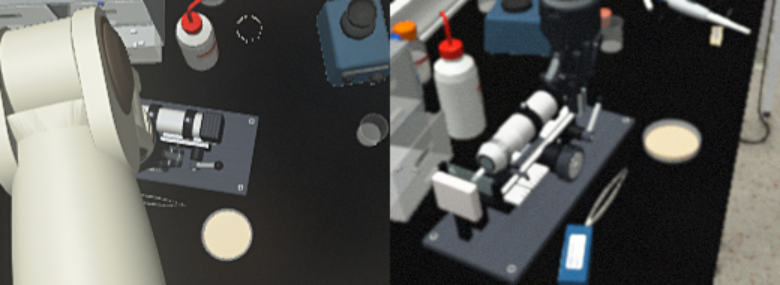

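The side view shows the closed fingers above the wheel, with the scale free to see. The top view is mostly hidden by the arm. I'll descend gently.

```bash
python3 -m inch '[[[-0.007,0,0.02,0,0,0,0],[0,0,0.018,0,0,0,0],[0,0,0.006,0,0,0,0],[0,0,0,0,0,0,0]]]'
python3 -m inch '[[[0,0,0.002,0,0,0,0],[0,0,0.002,0,0,0,0],[0,0,0,0,0,0,0]]]'
python3 - <<'E'
from h import *
s=arm.state();print(s["t"],s["ft_force"],w2s(s["position"])-[0,0,.173],tool((-.064,-.024),.066))
E
```

```text
t: 2.7
position: [0.4974, 0.1062, 0.2545]
ee_rot: [0.088, 0.996, 0.0, 0.0]
ft_force: [1.2, -0.0, -0.3]
finger_gap: -0.001
grip_force: 0.0
t: 3.0
position: [0.4976, 0.1056, 0.25]
ee_rot: [0.088, 0.996, 0.0, 0.0]
ft_force: [0.5, 0.0, -0.2]
finger_gap: -0.004
grip_force: 0.0
3.0 [ 0.5433  0.0063 -0.202 ] [-0.0635 -0.0217  0.077 ] (array([ 0.0005, -0.0023,  0.011 ]), np.float64(1.7914759244341827e-05), array([ 0.0007,  0.0001, -1.    ]), array([0.4967, 0.1034, 0.239 ]))
```

```bash
python3 -m inch '[[[0,-0.002,0.004,0,0,0,0],[0,0,0.003,0,0,0,0],[0,0,0.002,0,0,0,0],[0,0,0,0,0,0,0]]]'
python3 -m inch '[[[0,0,0.001,0,0,0,0],[0,0,0.001,0,0,0,0],[0,0,0,0,0,0,0]]]'
python3 -m inch '[[[0,0,0.001,0,0,0,0],[0,0,0,0,0,0,0]]]'
```

```text
t: 3.4
position: [0.4971, 0.1035, 0.24]
ee_rot: [0.088, 0.996, -0.0, -0.0]
ft_force: [0.0, 0.5, -0.4]
finger_gap: 0.002
grip_force: 0.0
t: 3.7
position: [0.4972, 0.1035, 0.2383]
ee_rot: [0.088, 0.996, -0.0, -0.0]
ft_force: [-0.0, 0.1, -0.0]
finger_gap: 0.002
grip_force: 0.0
t: 3.9
position: [0.4973, 0.1036, 0.2377]
ee_rot: [0.088, 0.996, 0.0, 0.0]
ft_force: [0.1, 0.1, 0.8]
finger_gap: -0.0
grip_force: 0.9
```

```bash
python3 -m inch '[[[0,0,0.001,0,0,0,0],[0,0,0,0,0,0,0]]]'
```

```text
t: 4.1
position: [0.4973, 0.1035, 0.2374]
ee_rot: [0.088, 0.996, 0.0, 0.0]
ft_force: [-2.9, -1.5, 8.0]
finger_gap: 0.002
grip_force: 3.9
```

```bash
python3 -m inch '[[[0,0,0.001,0,0,0,0],[0,0,0,0,0,0,0]]]'
```

```text
t: 4.3
position: [0.4972, 0.1034, 0.237]
ee_rot: [0.088, 0.996, -0.0, 0.001]
ft_force: [-4.6, -2.9, 13.0]
finger_gap: 0.004
grip_force: 6.8
```

```bash
python3 -m inch '[[[0,0.003,0,0,0,0,0],[0,0.003,0,0,0,0,0],[0,0.002,0,0,0,0,0]]]'
```

```text
t: 4.6
position: [0.4986, 0.1111, 0.2387]
ee_rot: [0.089, 0.996, -0.0, 0.001]
ft_force: [-11.5, -4.0, 29.6]
finger_gap: -0.003
grip_force: 14.6
```

```bash
python3 -m inch '[[[0,0.003,0,0,0,0,0],[0,0.003,0,0,0,0,0],[0,0.002,0,0,0,0,0],[0,0,0,0,0,0,0]]]'
cat > look.py <<'E'
import sys
from h import *
im=avg("side",6);n=sys.argv[1];np.save(n+".npy",im)
r=rect(im,"side",-.055,-.015,.03,.1,.05,10000)
cv2.imwrite(f"pics/{n}.png",np.clip(r[:,:,::-1],0,255).astype(np.uint8))
g=r.mean(2)
for row in range(140,340,20):
    print(round(-.015-row/1e4,4),*[int(v) for v in g[row-5:row+5].mean(0)[250:560:10]])
s=arm.state();print(s["t"],s["ft_force"],w2s(s["position"]))
E
python3 look.py l1
```

```text
t: 5.0
position: [0.5001, 0.1197, 0.2391]
ee_rot: [0.088, 0.996, 0.001, 0.002]
ft_force: [-10.9, 1.2, 28.1]
finger_gap: -0.001
grip_force: 13.9
-0.029 247 248 248 247 246 245 238 226 213 206 210 221 235 245 247 244 232 208 168 119 81 66 74 101 138 181 219 238 245 250 250
-0.031 247 247 247 248 246 244 240 231 218 209 209 218 229 238 240 232 211 172 131 97 79 88 121 163 199 225 244 251 250 249 248
-0.033 247 247 248 248 249 245 239 229 217 209 211 220 232 240 240 226 202 171 139 128 137 161 192 222 240 246 248 250 249 248 248
-0.035 249 249 249 249 249 247 240 228 214 204 206 218 232 242 245 236 217 201 194 197 212 226 238 247 252 251 250 249 248 248 248
-0.037 249 248 247 247 246 244 238 226 211 200 201 213 228 240 245 244 238 231 230 233 241 249 252 251 251 250 248 247 247 247 248
-0.039 245 242 241 241 242 240 232 219 205 197 203 217 232 241 244 243 238 233 233 237 243 248 249 249 248 245 244 244 245 246 246
-0.041 240 237 236 238 243 244 235 220 205 199 206 223 238 245 245 241 236 231 231 236 242 245 247 245 241 239 239 241 243 245 245
-0.043 231 230 234 238 245 248 240 222 203 193 199 215 233 246 246 236 231 230 231 238 246 246 241 239 236 232 234 239 243 243 241
-0.045 200 200 212 222 222 216 201 180 166 164 174 193 206 212 215 209 204 210 218 221 225 226 219 212 212 212 213 218 219 217 213
-0.047 150 151 156 163 157 143 130 115 109 118 130 141 150 152 151 154 153 155 164 167 165 166 165 157 157 163 163 161 161 157 151
5.3 [-9.6887  0.6656 28.3302] [-0.0635 -0.0074  0.239 ]
```

View pics/l1.png

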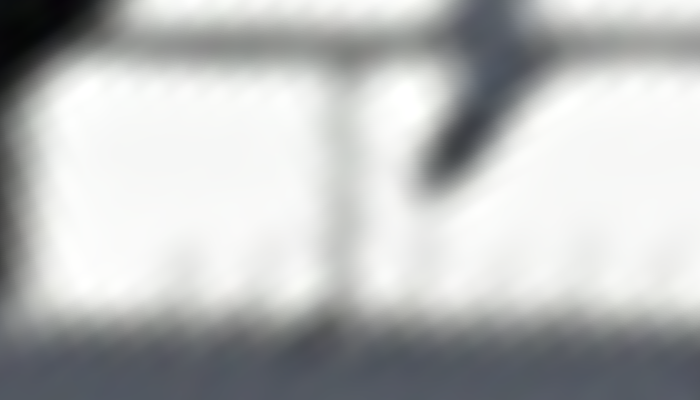

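The picture shows the line at column 342 and the tip near (435,180), so the wheel stroke moved the lens forward about 3.5 mm, with about 8 mm to go. Force rose to 28 N over the rim's crown, so the next stroke will be lighter.

```bash
python3 -m inch '[[[0,0,-0.01,0,0,0,0],[0,-0.013,0,0,0,0,0],[0,0,0.006,0,0,0,0],[0,0,0.002,0,0,0,0],[0,0,0,0,0,0,0]]]'
```

```text
t: 5.8
position: [0.4978, 0.1058, 0.2378]
ee_rot: [0.089, 0.996, -0.001, 0.0]
ft_force: [-3.9, -4.1, 12.5]
finger_gap: -0.002
grip_force: 6.6
```

```bash
python3 -m inch '[[[0,0.003,-0.0006,0,0,0,0],[0,0.003,-0.0004,0,0,0,0],[0,0.003,0,0,0,0,0],[0,0.003,0,0,0,0,0],[0,0.003,0.0003,0,0,0,0],[0,0,0,0,0,0,0]]]'
python3 look.py l2
```

```text
t: 6.4
position: [0.5005, 0.1214, 0.2392]
ee_rot: [0.088, 0.996, 0.0, 0.001]
ft_force: [-3.6, 0.0, 16.7]
finger_gap: -0.001
grip_force: 8.2
-0.029 247 247 248 247 247 245 239 228 214 204 197 195 189 172 145 110 79 66 78 109 147 183 217 236 243 247 249 249 248 248 247
-0.031 246 247 247 248 247 245 242 234 216 196 177 157 143 124 98 79 75 91 126 167 204 229 243 250 250 249 248 248 247 247 247
-0.033 247 248 248 248 249 247 243 235 216 191 173 156 139 128 123 126 141 163 192 222 241 248 249 249 249 248 248 247 247 247 247
-0.035 249 249 249 249 250 249 243 231 212 186 169 166 168 174 182 194 212 226 236 244 249 250 250 249 249 249 248 248 248 248 248
-0.037 249 248 247 247 247 247 242 225 204 184 172 177 195 216 230 236 240 245 246 246 247 248 249 250 250 249 248 248 247 247 247
-0.039 246 243 241 242 243 241 233 219 200 186 187 201 220 236 245 246 241 237 237 239 242 246 248 248 247 246 244 244 244 245 245
-0.041 241 238 237 239 244 245 236 221 205 197 204 221 238 246 245 241 236 232 231 235 240 244 246 245 241 239 239 240 242 244 244
-0.043 230 229 233 238 245 248 240 221 202 192 198 215 233 245 244 235 230 230 230 237 245 245 241 239 236 233 234 239 244 245 242
-0.045 200 199 212 222 223 217 201 179 165 163 173 192 205 211 214 208 203 210 218 221 225 226 220 213 213 212 213 218 219 217 212
-0.047 151 151 156 163 158 144 130 115 110 119 132 144 152 153 151 153 152 155 165 168 165 166 165 157 156 162 163 162 162 156 149
6.7 [-4.2919  0.6824 15.8175] [-0.0634 -0.0058  0.2392]
```

```bash
python3 - <<'E'
from h import *
for n in("top","side"):
    r=rect(np.load(n+"0.npy"),n,-.055,-.015,.03,.1,.05,10000).mean(2);print(n)
    for row in range(120,300,20): print(round(-.015-row/1e4,4),*[int(v) for v in r[row-5:row+5].mean(0)[280:560:10]])
E
```

```text
top
-0.027 209 211 207 180 139 108 118 160 182 163 128 103 96 93 87 89 96 103 120 148 174 192 195 188 189 195 203 212
-0.029 233 237 247 235 187 138 136 198 253 239 183 124 99 93 85 83 94 114 139 177 211 236 250 247 243 244 245 246
-0.031 239 243 256 255 207 136 101 151 233 252 197 126 88 85 88 86 92 121 161 205 237 245 247 244 238 235 234 233
-0.033 236 237 238 233 202 146 109 133 207 246 203 129 78 74 87 90 90 116 166 218 254 252 238 234 232 231 230 230
-0.035 237 241 229 206 175 149 141 158 202 235 221 176 129 100 84 72 69 92 144 204 250 259 242 232 230 230 229 230
-0.037 238 247 238 198 153 130 145 181 213 233 236 232 217 168 97 39 35 84 148 200 235 252 244 233 231 231 231 231
-0.039 238 251 252 213 149 107 123 173 218 239 246 258 266 237 162 91 76 124 185 221 236 244 242 235 232 232 233 233
-0.041 240 252 262 238 174 113 110 161 220 246 247 248 251 243 218 197 197 214 234 243 243 239 237 236 236 236 236 234
-0.043 229 252 266 255 205 139 110 150 216 255 257 244 227 205 195 208 233 249 249 243 235 225 219 226 237 243 242 235
side
-0.027 253 253 251 245 236 227 222 226 236 245 250
[... 312 characters left out ...]
2 250 244 236 227 221 223 231 241 247 251 253 254 253 244 230 208 177 153 147 156 181 212 236 248 251 253
-0.035 252 253 251 246 236 225 218 221 231 243 251 254 254 254 256 251 237 226 218 214 221 233 241 247 252 255 254 253
-0.037 251 250 249 244 234 223 216 218 228 239 249 254 254 252 250 249 245 242 244 246 249 253 255 254 253 252 252 252
-0.039 247 248 246 239 229 218 213 218 229 240 247 251 250 247 243 241 242 246 250 252 253 252 251 250 249 249 250 250
-0.041 245 249 249 243 230 218 213 218 231 244 250 250 247 243 239 238 242 246 250 252 250 248 246 245 247 249 250 250
-0.043 245 251 255 249 233 216 208 214 227 241 252 252 245 241 241 241 245 251 251 248 247 244 240 242 247 250 250 248
```

Both views agree on about 10.3 mm at the start. About 8 mm has been done, leaving about 2.3 mm, which is about 10 mm of rub.

```bash
python3 -m inch '[[[0,0,-0.01,0,0,0,0],[0,-0.014,0,0,0,0,0],[0,0,0.007,0,0,0,0],[0,0,0.0025,0,0,0,0],[0,0,0,0,0,0,0]]]'
```

```text
t: 7.2
position: [0.4977, 0.1068, 0.2384]
ee_rot: [0.089, 0.996, -0.001, -0.0]
ft_force: [-1.8, -3.9, 6.1]
finger_gap: 0.0
grip_force: 3.6
```

```bash
python3 -m inch '[[[0,0.003,-0.0005,0,0,0,0],[0,0.003,0,0,0,0,0],[0,0.003,0,0,0,0,0],[0,0,0,0,0,0,0]]]'
python3 -m inch '[[[0,0,-0.02,0,0,0,0],[0,0,-0.04,0,0,0,0],[0.01,-0.04,0,0,0,0,0],[0.01,-0.05,0,0,0,0,0],[0.01,-0.05,0,0,0,0,0],[0,-0.05,0,0,0,0,0],[0,-0.02,0,0,0,0,0],[0,0,0,0,0,0,0]]]'
python3 - <<'E'
from h import *
for n in("top","side"):
    im=avg(n);np.save(n+"3.npy",im)
    R=rect(im,n,-.055,-.015,.03,.1,.05,10000);r=R.mean(2);print(n)
    cv2.imwrite(f"pics/{n}3.png",np.clip(R[:,:,::-1],0,255).astype(np.uint8))
    for row in range(120,300,20): print(round(-.015-row/1e4,4),*[int(v) for v in r[row-5:row+5].mean(0)[280:520:10]])
cv2.imwrite("pics/b3.png",np.vstack([cv2.imread(f"pics/{n}3.png")[:300] for n in("top","side")]))
E
```

```text
t: 7.6
position: [0.4994, 0.1164, 0.2393]
ee_rot: [0.088, 0.996, -0.0, -0.0]
ft_force: [-3.2, 0.2, 9.3]
finger_gap: -0.001
grip_force: 4.8
t: 8.4
position: [0.433, -0.0855, 0.2983]
ee_rot: [0.09, 0.996, -0.0, -0.001]
ft_force: [-0.2, 0.8, -1.2]
finger_gap: 0.005
grip_force: 0.0
top
-0.027 122 99 88 80 79 84 85 89 115 164 207 219 195 173 175 186 191 195 194 185 173 163 161 167
-0.029 131 98 87 82 77 80 91 104 132 181 225 253 248 228 218 217 218 219 220 220 219 220 224 227
-0.031 141 92 79 83 81 80 92 112 139 177 210 231 240 233 227 227 226 227 226 227 228 228 228 227
-0.033 157 107 80 77 75 71 78 105 137 175 207 222 232 230 223 220 220 220 219 220 220 220 220 220
-0.035 195 157 116 86 61 47 53 83 128 177 217 227 226 226 222 220 219 219 219 219 219 219 219 219
-0.037 221 209 176 118 63 27 30 67 124 181 229 240 230 225 222 221 219 219 219 219 220 220 219 219
-0.039 231 236 227 175 103 53 54 96 151 198 231 244 235 225 223 223 222 222 222 222 223 223 222 221
-0.041 232 243 250 223 158 96 88 136 196 229 236 236 229 220 216 221 227 229 226 225 224 224 224 225
-0.043 219 245 259 248 198 130 
[... 289 characters left out ...]
 250 251 241 214 182 143 100 71 59 66 94 129 168 203 231 245 248 250 250 249 249 248
-0.033 250 251 250 248 240 212 168 127 94 85 102 137 177 208 228 241 250 253 251 250 250 249 249 248
-0.035 251 253 254 246 231 204 164 133 131 154 189 219 239 253 257 254 251 250 250 250 250 250 249 249
-0.037 249 249 251 247 227 199 172 164 182 214 244 257 256 251 249 247 247 248 249 250 250 250 250 249
-0.039 244 245 243 238 224 205 194 199 218 235 245 250 249 244 239 238 240 244 248 249 249 249 247 246
-0.041 241 245 246 237 223 209 202 210 227 241 247 247 244 239 234 232 237 243 246 248 246 243 240 241
-0.043 241 247 251 244 226 207 197 203 218 235 248 248 239 234 233 234 239 247 247 244 241 238 235 236
```

View pics/b3.png

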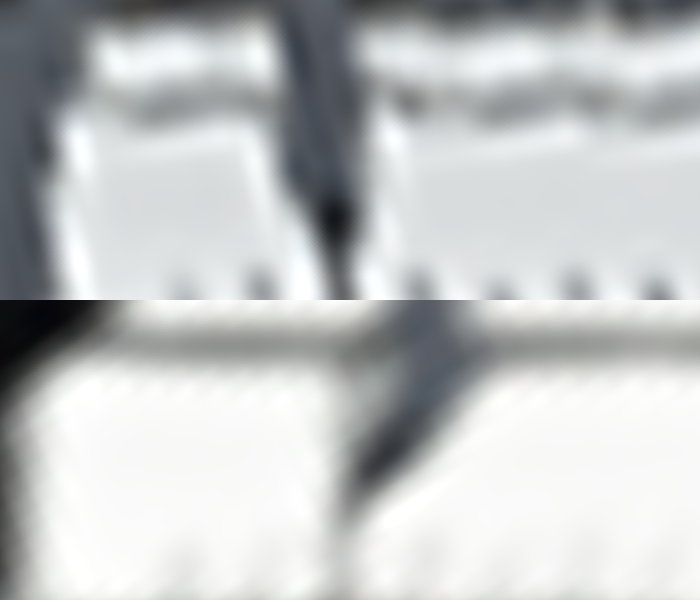

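Top half: the tip at (334,215) sits on the line's column, about 335. Side half: the tip runs into the line at column 340. So the pointer is on the gauge line within about 0.5 mm. Next, clearance for the lever press.

```bash
python3 - <<'E'
from h import *
from scipy.spatial.transform import Rotation as R
c=lambda x,y:(110+(x+.5)/5-.5,140+(y+.5)/5-.5)
print(np.array([w2s(cast("top",c(*p),.11)) for p in((528,120),(600,130),(590,228),(520,215))]))
s=arm.state();M=R.from_quat(s["ee_rot"]).as_matrix()
M2=M@R.from_rotvec([0,-.35,0]).as_matrix()
for y,z in((-.128,.095),(-.128,.078),(-.138,.038)):
    P=s2w([-.056,y,z])-.173*M2[:,2]; print(P,"in old tool axes",M.T@(P-s["position"]),"new",M2.T@(P-s["position"]))
print("per 10mm down, new axes",M2.T@np.array([0,0,-.01]), tool((-.05,-.13),.1)[1])
E
```

```text
[[ 0.024  -0.0883  0.11  ]
 [ 0.0245 -0.1239  0.11  ]
 [-0.0243 -0.1274  0.11  ]
 [-0.0233 -0.0929  0.11  ]]
[0.4279 0.01   0.2575] in old tool axes [0.0222 0.0905 0.0417] new [0.0351 0.0905 0.0315]
[0.4279 0.01   0.2405] in old tool axes [0.0222 0.0905 0.0587] new [0.0409 0.0905 0.0475]
[0.4262 0.0002 0.2005] in old tool axes [0.0222 0.0805 0.0987] new [0.0547 0.0805 0.0851]
per 10mm down, new axes [ 0.0034 -0.      0.0094] 0.0005309806334287959
```

```bash
python3 -m inch '[[[0.022,0.03,0,0,0,0,0],[0,0.03,0,0,0,0,0],[0,0.03,0,0,0,0,0],[0,0,0,0,-0.117,0,0],[0,0,0,0,-0.117,0,0],[0,0,0,0,-0.116,0,0],[0.0065,0,0.0185,0,0,0,0],[0,0,0,0,0,0,0]]]'
cat > tip.py <<'E'
from h import *
from scipy.spatial.transform import Rotation as R
s=arm.state();z=R.from_quat(s["ee_rot"]).as_matrix()[:,2];print(s["t"],"tip",w2s(s["position"]+.173*z),"F",s["ft_force"])
E
python3 tip.py
```

```text
t: 9.8
position: [0.4271, 0.0093, 0.2778]
ee_rot: [0.087, 0.981, -0.015, 0.172]
ft_force: [-0.6, 0.1, 0.6]
finger_gap: -0.001
grip_force: 0.0
9.8 tip [-0.057  -0.1289  0.1151] F [-0.6077  0.1072  0.5645]
```

```bash
python3 -m inch '[[[0.0034,0,0.0094,0,0,0,0],[0.0034,0,0.0094,0,0,0,0],[0.0034,0,0.0094,0,0,0,0],[0.0017,0,0.0047,0,0,0,0],[0,0,0,0,0,0,0]]]'
python3 -m inch '[[[0.0017,0,0.0047,0,0,0,0],[0.0017,-0.001,0.0047,0,0,0,0],[0,0,0,0,0,0,0]]]'; python3 tip.py
```

```text
t: 10.3
position: [0.4281, 0.0091, 0.2435]
ee_rot: [0.087, 0.981, -0.015, 0.173]
ft_force: [-0.3, 0.9, 0.7]
finger_gap: 0.002
grip_force: 0.0
t: 10.6
position: [0.4283, 0.0078, 0.2351]
ee_rot: [0.087, 0.981, -0.016, 0.174]
ft_force: [-1.1, -0.5, 2.8]
finger_gap: -0.002
grip_force: 1.2
10.6 tip [-0.0549 -0.1303  0.0726] F [-1.1116 -0.5346  2.8192]
```

Contact with the ball at 2.8 N, as expected. Pressing on down along its arc.

```bash
python3 -m inch '[[[0.0017,-0.0015,0.0047,0,0,0,0],[0.0017,-0.0015,0.0047,0,0,0,0],[0.0017,-0.0015,0.0047,0,0,0,0],[0.0017,-0.001,0.0047,0,0,0,0],[0,0,0,0,0,0,0]]]'; python3 tip.py
```

```text
t: 11.1
position: [0.427, 0.0027, 0.2137]
ee_rot: [0.087, 0.981, -0.015, 0.173]
ft_force: [-0.8, 0.6, 1.1]
finger_gap: -0.001
grip_force: 0.0
11.1 tip [-0.0558 -0.1353  0.0511] F [-0.8159  0.5825  1.1055]
```

```bash
python3 -m inch '[[[0.0017,-0.0005,0.0047,0,0,0,0],[0.0017,-0.0005,0.0047,0,0,0,0],[0.001,0,0.0028,0,0,0,0],[0,0,0,0,0,0,0]]]'; python3 tip.py
```

```text
t: 11.5
position: [0.4271, 0.0017, 0.2014]
ee_rot: [0.087, 0.981, -0.015, 0.173]
ft_force: [-2.1, -1.2, 3.7]
finger_gap: -0.003
grip_force: 1.9
11.5 tip [-0.0553 -0.1364  0.0389] F [-2.1398 -1.1703  3.686 ]
```

```bash
python3 -m inch '[[[0.0007,0,0.0019,0,0,0,0],[0,0,0,0,0,0,0]]]'; python3 -m inch '[[[0.0007,0,0.0019,0,0,0,0],[0,0,0,0,0,0,0]]]'; python3 tip.py
```

```text
t: 11.7
position: [0.4273, 0.0017, 0.2006]
ee_rot: [0.087, 0.981, -0.015, 0.174]
ft_force: [-8.4, -2.7, 13.1]
finger_gap: 0.004
grip_force: 8.0
t: 11.9
position: [0.4274, 0.0017, 0.1999]
ee_rot: [0.087, 0.981, -0.016, 0.175]
ft_force: [-17.6, -1.5, 26.0]
finger_gap: 0.003
grip_force: 14.9
11.9 tip [-0.0545 -0.1364  0.0376] F [-17.5743  -1.4752  26.0083]
```

The force jumps at the stop, so the lever is fully down. Lift off, clear away and check.

```bash
python3 -m inch '[[[-0.0034,0,-0.0094,0,0,0,0],[-0.01,0,-0.028,0,0,0,0],[-0.01,0,-0.028,0,0,0,0],[0.01,-0.04,-0.02,0,0,0,0],[0.01,-0.05,0,0,0,0,0],[0,-0.05,0,0,0,0,0],[0,-0.05,0,0,0,0,0],[0,0,0,0,0,0,0]]]'
python3 - <<'E'
from h import *
o=[]
for n,y,x,k in(("top",135,105,4),("side",175,125,4)):
    im=avg(n,4);a=im.astype(np.uint8)[y:y+95,x:x+160] if n=="top" else im.astype(np.uint8)[y:y+110,x:x+160]
    o.append(cv2.resize(a[:,:,::-1],None,fx=2.8,fy=2.8,interpolation=2))
    r=rect(im,n,-.055,-.015,.03,.1,.05,10000).mean(2);print(n)
    for row in (140,160,180,200,220,240,260,280): print(*[int(v) for v in r[row-5:row+5].mean(0)[280:460:10]])
cv2.imwrite("pics/fin.png",np.vstack(o))
E
python3 tip.py
```

```text
t: 12.7
position: [0.3667, -0.1847, 0.2788]
ee_rot: [0.091, 0.98, -0.016, 0.173]
ft_force: [-0.1, 0.3, 0.8]
finger_gap: -0.002
grip_force: 0.0
top
135 101 91 85 80 83 95 108 137 186 230 257 253 234 225 224 224 224
145 97 82 86 84 83 95 117 145 184 216 235 244 237 232 231 230 230
162 111 83 80 77 73 81 108 142 182 213 227 237 235 227 225 224 224
200 162 121 90 64 48 54 86 133 185 225 233 231 231 227 224 224 224
227 215 183 124 65 28 32 70 129 188 236 247 235 229 227 226 224 225
236 243 234 182 107 56 57 101 157 204 236 249 239 230 228 228 227 227
237 248 256 229 163 100 92 142 203 235 241 241 234 225 221 225 231 233
224 249 263 253 202 134 107 151 220 257 255 238 217 191 182 198 226 241
side
252 252 252 249 238 222 201 169 139 111 83 70 70 86 114 152 195 226
252 252 253 254 246 222 192 152 106 76 64 72 101 137 177 213 239 251
253 254 254 253 248 223 179 135 99 90 111 148 189 219 236 247 254 255
253 255 256 250 237 214 174 143 140 163 198 227 245 257 260 256 253 252
252 252 254 252 235 209 183 174 191 221 249 261 258 254 251 250 250 251
248 249 247 245 235 218 206 210 225 240 249 253 252 248 244 243 245 248
246 249 249 243 232 219 213 218 233 246 251 251 247 243 239 239 242 247
246 251 255 250 233 216 208 215 228 242 252 252 244 241 240 240 244 251
13.1 tip [-0.081  -0.3239  0.1165] F [-0.1722  0.472   0.3919]
```

View pics/fin.png

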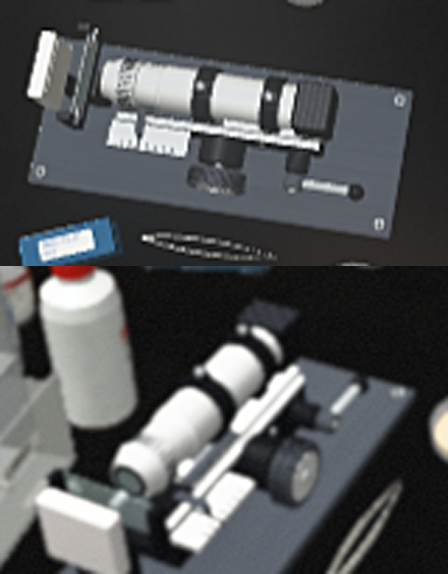

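The lever now lies flat, with its ball at (356,190) in the top half. The pointer profile hasn't changed and is still on the line, and the arm is clear of everything. I'm handing in.

```bash
python3 -c "
from plant import arm
print(arm.sign_off())"
```

```text
the job is handed in; nothing more can be done
None
```

I brought the pointer to the gauge line with the wheel (within about 0.5 mm by both cameras), pressed the clamp lever down to its stop, moved the arm clear and handed the job in at about 13 s; the sign-off gave no verdict.

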